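# Hold a jar in the counter clamp

### The arm

A 6-joint arm with a two-finger parallel gripper is mounted at the origin on the work surface. World frame = base frame: x ahead of the robot, y to its left, z up, the work surface at z = 0. Lengths are in m, angles in rad, forces in N, time in s.
With the tool pointing down it reaches from about 0.35 to 0.975 m from the base axis. Payload 4.9 kg.
Tool frame: the origin (TCP) lies at the very end of the fingers, on their centre line; the grasp point (between the pads) lies 19 mm behind it (ctrl.grasp_offset is the distance from the TCP to the grasp point, in m); z points along the fingers, y is the line along which they close (so a half turn about z gives the same grasp; the last joint's range is limited). The gripper opens to 85 mm and grips with 20 to 120 N. Pads are 22 mm wide; open, the fingers measure 114 mm over their backs; the gripper's body (76 mm by 85 mm) begins 54 mm behind the grasp point. The pads swing forward as they close: fully open they stand 13 mm farther back than shut.
Start: joints at [-1.324, 0.053, 1.613, -0, 1.476, -0.119], TCP at [0.224, -0.584, 0.231] pointing down, gripper open.
Joint ranges: [-3.01, 3.01], [-1.01, 2.22], [0.06, 2.58], [-1.02, 4.17], [0.09, 2.62], [-3.14, 3.14]. Speed limits (rad/s): [2.57, 2.57, 3.14, 3.14, 3.14, 3.14].

### API

Orientations are given as a rotation vector (axis times angle).
In Python, from station import ctrl, optics gives the robot as it stands.
- The arm moves only by the shell command python3 -m handwheel 'ROWS' [OPENING] [FORCE]. ROWS is JSON, a list of rows, each an object of numbers: "tx", "ty", "tz": the shift along the tool's x, y, z in mm; "roll": the turn about the tool's z in rad. A call has 1 to 12 rows; each row shifts and turns the commanded pose from where the row before left it, along the tool's axes as they then stand; what a row does not reach is not made up. A row lasts 1/12 s, in which the tool goes at most 41.7 mm and 7.16 degrees, less where a joint would pass 70% of its speed; a pose out of reach is approached as far as the arm can. A call with a gripper value outside its range is refused whole. OPENING is the finger opening in mm, from 0 to 85.4, set as the call begins (- or left out, the last holds). The fingers move at their own pace and stop on an object; FORCE is the grip in N (left out, the last holds). Time passes only in rows, so rows that do not move let the fingers close. It gives the time, the measured TCP pose, the force, the opening and the grip force at its end, in the units of the state.
- ctrl.get_obs(): the state, without advancing time (a new reading comes with each control period).
- optics.get_image(name): name is "side" or "top" or "wrist"; returns (picture, depth): 400x640x3 uint8, red, green, blue; 400x640 float32, m along the optical axis (not along the pixel's ray), 0 where there is no reading.
- optics.camera_params(name): a dict with "mtx" (3x3 intrinsics, pixels), "extrinsics" (4x4, takes a point from camera to world coordinates); the wrist camera has in their place "tool_from_camera" (4x4, takes a point from camera to tool coordinates, whose origin is the TCP and whose axes are the flange's). Camera axes: x right, y down, z forward; pixel columns grow to the right and rows downward; lengths in m; the calibration is good to about 2 mm. A picture is of the moment at which its call begins: read the wrist's pose just before it. camera_params takes no time and is no camera call.
- ctrl.finish_job(): hands the job in; it is judged then, once.
The state is a dict: "t": time; "q": joint angles; "dq": joint speeds; "effort": joint torques, N m; "tool_pos": TCP position; "tool_rot": TCP orientation; "contact_force": force on the tool from outside, world axes, zero at the start; "wrist_torque": the same for the moment, N m; "opening": finger opening in m; "grip_force": force on a finger pad.
Only numpy, scipy, OpenCV 4.12 (cv2) and the standard library are available. Lean on these libraries where they do the work, as an engineer would, in place of code of your own. Each camera call takes 0.05 s, during which the arm holds its last target. There are 200 camera calls.

### The job

Stand the tall glass jar upright on the bed of the jar clamp, close in front of its V-shaped stop, and let go of it; then pump the clamp's T-handled lever, as many strokes as it takes, until the sprung pad presses on the jar with its springs squeezed about halfway, never right home, which would crush the jar. Move the jaw with the lever only, leave the other things on the counter where they are, and finish while still holding the lever's grip, so that the jar stays gripped for its lid to be unscrewed.

Things in the scene. Friction and masses are not known exactly. Their poses are not given: they have to be found in the camera images.
- jar: the tall slim closed glass jar with a metal lid: straight body of diameter 60 up to 85 above its underside, shoulder, then a lid of diameter 53 at heights 99 to 115; about 0.3 kg. Starts standing on the counter beside the squat jar and the cup, in any order. Origin: centre of its underside, z up its axis
- clamp: grey jar clamp fixed to the counter: base plate 80 wide, 12 thick, from local x -190 to +150 mm. Origin: on the counter under the clamp's centre line, z up; local +x is the pressing direction. Along it: lever hinge at x = -130, jaw with sprung pad, free bed, V stop at 100. Jaw, pad and stop reach only 58 above the counter, so a jar gripped higher can be set between them from above
- clamp_seat (a point): point on the top of the bed (12 above the counter) where the jar's underside centre should go: 2 short of touching the V stop, on the clamp's centre line; axes as the clamp's
- clamp_stop: the fixed V-shaped stop at the +x end of the bed, its two faces 20 degrees off square; origin and axes as the clamp's; bottom of the V at local x = 100
- pad_front (a point): middle of the front face of the black pad (50 wide, 36 high), 37 above the counter; it faces local +x and moves along it; axes as the clamp's
- pad_face: the black pad itself, carried on two coil springs in front of the jaw; origin 10 to +x of the pad's front face, on the counter's level; axes as the clamp's
- jaw_block: the grey sliding jaw block behind the pad's springs, 16 long, 50 wide; origin at the clamp's origin when joint jaw is 0; axes as the clamp's
- lever_grip: black T-grip across the lever's upper end: a bar of diameter 26, 40 long along clamp y; origin at its centre, 116 from the lever's hinge, about 132 above the counter. It can be pinched from above; with the lever at value t the centre is at clamp x = -130 + 116 sin(t - 0.25), y = 0, z = 20 + 116 cos(t - 0.25) (mm)
- lever (a joint): angle of the pump lever, rad: 0 at rest leaning away from the jar, 0.5 with its grip pushed fully towards the stop (local +x); hinge along clamp y; grip travel 57 mm. A return spring (2 to 4 N) brings it back. Each forward stroke is idle until the pawl meets a tooth (at most half the swing), then carries the jaw, 0.4 to 0.5 mm per mm of grip: 10 to 20 mm a stroke; going back leaves the jaw
- jaw (a joint): travel of the jaw towards the stop, m: 0 to 0.085; starts 0 to 0.02. Pad front at clamp x = -0.010 + jaw - pad. Only friction (3 N) holds it, there is no lock: when the lever is let back under pressure, the jaw slips back with it until the pad presses with only about 3 N. The jaw cannot be drawn back otherwise
- pad (a joint): how far the pad is pressed back on its springs, m: 0 free, 0.02 right home; 1 N per mm (10 N at half). The force on the jar is this spring force
- squat_jar: the low wide closed glass jar with a metal lid, diameter 76, height 75; a bystander, leave it alone. Origin: centre of its underside
- tub: open white plastic cup, rim diameter 80, height 95; a bystander, leave it alone. Origin: centre of its underside
- can: food can, diameter 72, height 85; a bystander, leave it alone. Origin: centre of its underside
- sauce_bottle: brown glass bottle, diameter 64, height 210; a bystander, leave it alone. Origin: centre of its underside
- carton: small cardboard carton, 60 x 110 x 50 high; a bystander, leave it alone. Origin: centre of its underside
- paper_roll: roll of white paper standing on end, diameter 90, height 100; a bystander, leave it alone. Origin: centre of its underside

How it is judged:
By the outcome, as a careful person would: the job done as asked, in the order asked, and still so for the second after the job is handed in, while the arm keeps its last pose, push and grip.
It also fails if it takes over 64 s, if anything falls off the work surface, if the arm or the gripper's body presses on something with over 40 N, if the wrist force passes 120 N, or if a joint passes its speed limit or range.

## Working session

There is one attempt and no reset: what is moved stays moved. The work goes in short steps, Python scripts to look and compute and a shell command to move; the robot and the scene stay as the last step left them, time stands still between calls to the robot, and variables do not carry over. Pictures are saved under pics/ and viewed, at most 10 in all, crops included, and the job is handed in when it is done.

```bash
ls; mkdir -p pics; python3 - <<'E'
from station import ctrl, optics
import cv2, numpy as np
o=ctrl.get_obs();print(o['t'],o['tool_pos'],o['tool_rot'],o['opening'],ctrl.grasp_offset)
for n in("top","side"):
    p,d=optics.get_image(n);cv2.imwrite(f"pics/{n}0.png",p[:,:,::-1]);np.savez(f"pics/{n}0.npz",p=p,d=d)
    c=optics.camera_params(n);print(n,c['mtx'],c['extrinsics'],(d>0).mean())
print(optics.camera_params("wrist"))
E
```

```text
pics
0.0 [ 0.2233765  -0.58304826  0.23006097] [-3.08717061e+00 -5.70951048e-01  2.51876449e-04] 0.08550665573337164 0.0187
top [[396.15033619   0.         311.11759059]
 [  0.         396.15033619 195.90810204]
 [  0.           0.           1.        ]] [[-6.92701811e-03 -9.98695926e-01  5.05812667e-02  5.01565827e-01]
 [-9.99923186e-01  7.43768956e-03  9.91482174e-03 -3.34533123e-04]
 [-1.02780998e-02 -5.05087012e-02 -9.98670732e-01  1.28729444e+00]
 [ 0.00000000e+00  0.00000000e+00  0.00000000e+00  1.00000000e+00]] 0.995953125
side [[415.14027344   0.         319.08716335]
 [  0.         415.14027344 202.32723998]
 [  0.           0.           1.        ]] [[-0.99080814 -0.09481972  0.09648033  0.4954893 ]
 [-0.13411331  0.59528112 -0.79224618  0.83819346]
 [ 0.01768765 -0.79790325 -0.60252597  0.74936133]
 [ 0.          0.          0.          1.        ]] 0.99604296875
{'mtx': array([[330.47531944,   0.        , 318.57521519],
       [  0.        , 330.47531944, 205.76640697],
       [  0.        ,   0.        ,   1.        ]]), 'tool_from_camera': array([[ 2.83278729e-04, -9.57719612e-01, -2.87703083e-01,
         7.33928485e-02],
       [ 9.99999874e-01,  1.52339379e-04,  4.77507163e-04,
        -7.30747585e-04],
       [-4.13489466e-04, -2.87703182e-01,  9.57719535e-01,
        -1.43152483e-01],
       [ 0.00000000e+00,  0.00000000e+00,  0.00000000e+00,
         1.00000000e+00]])}
```

View pics/top0.png

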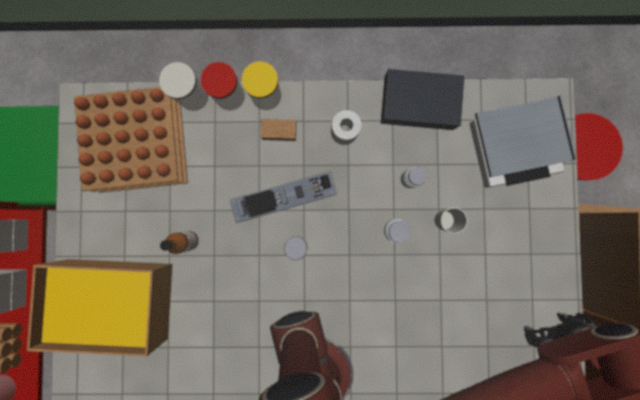

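View pics/side0.png

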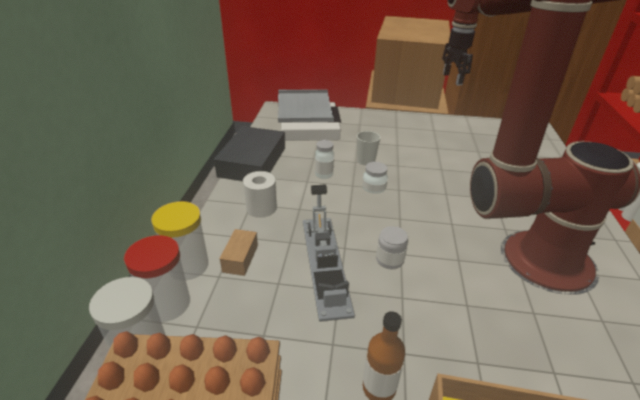

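Top view: the jar is at about (414,176), the squat jar (397,231), the cup (452,220) and the can (295,248). The clamp runs from the lever grip (325,182) to the stop end (235,207), so it presses towards image left (world +y). Next I'll get rough positions from both views.

```bash
cat > h.py <<'E'
import numpy as np, cv2
from station import ctrl, optics
from scipy.spatial.transform import Rotation as R
def T_tool(o):
    T=np.eye(4);T[:3,:3]=R.from_rotvec(o['tool_rot']).as_matrix();T[:3,3]=o['tool_pos'];return T
def grab(n,f=None):
    o=ctrl.get_obs();p,d=optics.get_image(n);c=optics.camera_params(n)
    E=c['extrinsics'] if 'extrinsics' in c else T_tool(o)@c['tool_from_camera']
    if f: cv2.imwrite(f,p[:,:,::-1])
    return p,d,c['mtx'],E
def ray(K,E,u,v):
    r=E[:3,:3]@np.array([(u-K[0,2])/K[0,0],(v-K[1,2])/K[1,1],1]);return E[:3,3],r
def onz(K,E,u,v,z):
    o,r=ray(K,E,u,v);return o+r*(z-o[2])/r[2]
def two(r1,r2):
    A=np.stack([r1[1],-r2[1]],1);s=np.linalg.lstsq(A,r2[0]-r1[0],rcond=None)[0]
    a=r1[0]+s[0]*r1[1];b=r2[0]+s[1]*r2[1];return (a+b)/2,np.linalg.norm(a-b)
def cloud(d,K,E):
    v,u=np.mgrid[:d.shape[0],:d.shape[1]]
    X=np.stack([(u-K[0,2])/K[0,0]*d,(v-K[1,2])/K[1,1]*d,d],-1)
    return X@E[:3,:3].T+E[:3,3]
def px(K,E,P):
    q=np.linalg.inv(E)@np.append(P,1);q=K@q[:3];return q[:2]/q[2]
E
python3 - <<'E'
from h import *
np.set_printoptions(precision=4,suppress=True)
for n in("top","side"):
    z=np.load(f"pics/{n}0.npz");c=optics.camera_params(n);K,E=c['mtx'],c['extrinsics']
    C=cloud(z['d'],K,E)
    m=(C[...,2]>0.03)&(C[...,0]>0.28)&(C[...,0]<0.75)&(C[...,1]>-.5)&(C[...,1]<.45)&(z['d']>0)
    N,L,S,_=cv2.connectedComponentsWithStats(m.astype(np.uint8))
    for i in range(1,N):
        if S[i,4]<25: continue
        P=C[L==i];zm=np.percentile(P[:,2],97);T=P[P[:,2]>zm-.012]
        print(n,S[i],'ztop %.3f'%zm,(T.min(0)+T.max(0))/2,np.ptp(T,axis=0))
    if n=="top":
        b=(C[...,2]>0.007)&(C[...,0]>.45)&(C[...,0]<.65)&(C[...,1]>-.1)&(C[...,1]<.24);b=b.astype(np.uint8)
        N,L,S,_=cv2.connectedComponentsWithStats(b);i=1+S[1:,4].argmax()
        r=cv2.minAreaRect(cv2.findContours((L==i).astype(np.uint8),0,1)[0][0]);print(r,[onz(K,E,*q,.012) for q in cv2.boxPoints(r)])
    y=z['p']; cr=y[150:270,220:480] if n=="top" else y[110:330,270:420]
    cv2.imwrite(f"pics/{n}c.png",cv2.resize(cr[:,:,::-1],None,fx=3 if n=="top" else 2.7,fy=3 if n=="top" else 2.7,interpolation=2))
E
```

```text
top [159 132  25  51 961] ztop 0.153 [0.6865 0.439  0.1507] [0.1252 0.022  0.0187]
top [335 134  23   9 164] ztop 0.103 [ 0.7419 -0.0966  0.0983] [0.015  0.0626 0.0141]
top [402 167  25  21 406] ztop 0.118 [ 0.6194 -0.3049  0.1154] [0.0505 0.0516 0.0142]
top [271 174  63  32 605] ztop 0.145 [ 0.603  -0.0311  0.1416] [0.0411 0.0319 0.0167]
top [237 195  16  22 171] ztop 0.060 [0.5356 0.2214 0.0556] [0.0656 0.0447 0.0139]
top [436 207  32  27 408] ztop 0.097 [ 0.4866 -0.416   0.0922] [0.0779 0.079  0.0147]
top [385 219  26  24 489] ztop 0.079 [ 0.4555 -0.2575  0.0741] [0.0639 0.0642 0.0146]
top [160 231  37  23 627] ztop 0.212 [0.4269 0.408  0.2075] [0.0246 0.0287 0.0137]
top [284 235  24  25 453] ztop 0.089 [0.4067 0.0601 0.0838] [0.0637 0.0639 0.0139]
((285.50018310546875, 194.9339141845703), (25.92510223388672, 99.83341979980469), 74.1974868774414) [array([0.5675, 0.2616, 0.012 ]), array([ 0.6532, -0.0493,  0.012 ]), array([ 0.5723, -0.0713,  0.012 ]), array([0.487 , 0.2386, 0.012 ])]
side [357 131  24  28 555] ztop 0.094 [ 0.4866 -0.4122  0.0888] [0.0771 0.0839 0.0135]
side [315 140  20  32 534] ztop 0.115 [ 0.6194 -0.3012  0.1103] [0.0513 0.0561 0.0135]
side [363 162  25  25 502] ztop 0.076 [ 0.4542 -0.2538  0.071 ] [0.0643 0.0676 0.0134]
side [267 175  10  33 244] ztop 0.100 [ 0.7415 -0.0919  0.0951] [0.0169 0.0652 0.0128]
side [ 311  184   28   82 1082] ztop 0.143 [ 0.6018 -0.025   0.1384] [0.0426 0.0308 0.0148]
side [308 222   4  10  27] ztop 0.039 [0.6209 0.0073 0.0351] [0.0121 0.0308 0.0096]
side [377 226  32  36 894] ztop 0.086 [0.4057 0.0639 0.0811] [0.0649 0.07   0.0143]
side [250 232   8  20  54] ztop 0.049 [0.7487 0.0962 0.0445] [0.0026 0.0612 0.0119]
side [319 281  31  22 492] ztop 0.058 [0.5341 0.2267 0.0524] [0.0658 0.0472 0.0134]
side [ 364  311   42   87 2498] ztop 0.210 [0.4259 0.4118 0.2052] [0.0291 0.0295 0.0145]
side [194 335  88  41 789] ztop 0.154 [0.686  0.4412 0.15  ] [0.1258 0.0174 0.0162]
```

View pics/topc.png

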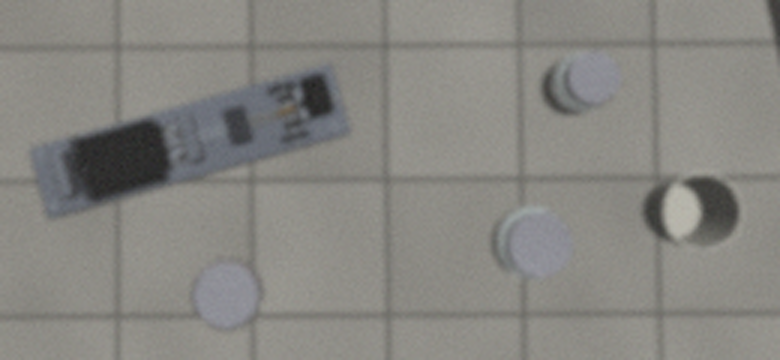

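The crop shows the clamp at lower left to upper right, with its black grip at (317,95), the jar at (585,80), the squat jar at (540,243) and the cup at (700,212). The jar is at about (0.620,-0.303) with its lid top at 0.116, and the grip at about (0.602,-0.028). The clamp's yaw is about 105.5°. I'll move above the jar and look with the wrist camera.

```bash
python3 -m handwheel '[{"tx":25,"ty":-6},{"tx":40,"ty":-10},{"tx":40,"ty":-10},{"tx":40,"ty":-10},{"tx":40,"ty":-10},{"tx":40,"ty":-10},{"tx":40,"ty":-10},{"tx":40,"ty":-10},{"tx":40,"ty":-10},{"tx":40,"ty":-10},{"tx":40,"ty":-10},{"tx":25,"ty":-8}]'; python3 - <<'E'
from h import *
np.set_printoptions(precision=4,suppress=True)
print(ctrl.get_obs()['tool_pos'])
p,d,K,E=grab("wrist","pics/w1.png");np.savez("pics/w1.npz",p=p,d=d,K=K,E=E)
print(px(K,E,[.62,-.303,.115]))
C=cloud(d,K,E);m=(C[...,2]>.09)&(np.hypot(C[...,0]-.62,C[...,1]+.303)<.045)
P=C[m];print(np.percentile(P[:,2],95),P.min(0),P.max(0))
E
```

```text
[ 0.2234 -0.5831  0.2301]
[  24.37   -920.9318]$[0]: bad value
Traceback (most recent call last):
IndexError: index -1 is out of bounds for axis 0 with size 0
```

View pics/w1.png

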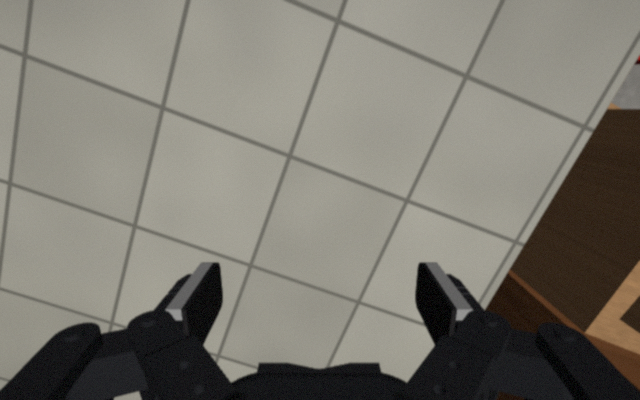

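The row format was refused and nothing moved, so the picture shows only bare counter and the open fingers. I'll try again with all the keys given.

```bash
python3 -m handwheel '[{"tx":25,"ty":-6,"tz":0,"roll":0},{"tx":40,"ty":-10,"tz":0,"roll":0},{"tx":40,"ty":-10,"tz":0,"roll":0},{"tx":40,"ty":-10,"tz":0,"roll":0},{"tx":40,"ty":-10,"tz":0,"roll":0},{"tx":40,"ty":-10,"tz":0,"roll":0},{"tx":40,"ty":-10,"tz":0,"roll":0},{"tx":40,"ty":-10,"tz":0,"roll":0},{"tx":40,"ty":-10,"tz":0,"roll":0},{"tx":40,"ty":-10,"tz":0,"roll":0},{"tx":40,"ty":-10,"tz":0,"roll":0},{"tx":25,"ty":-8,"tz":0,"roll":0}]' && cat > look.py <<'E'
from h import *
import sys
np.set_printoptions(precision=4,suppress=True)
n=sys.argv[1]; o=ctrl.get_obs(); print(o['t'],o['tool_pos'],o['tool_rot'])
p,d,K,E=grab("wrist",f"pics/{n}.png");np.savez(f"pics/{n}.npz",p=p,d=d,K=K,E=E)
E
python3 look.py w2; python3 - <<'E'
from h import *
np.set_printoptions(precision=4,suppress=True)
z=np.load("pics/w2.npz");C=cloud(z['d'],z['K'],z['E']);print(px(z['K'],z['E'],[.62,-.303,.115]))
m=(C[...,2]>.10)&(np.hypot(C[...,0]-.62,C[...,1]+.303)<.045)
P=C[m];print(np.percentile(P[:,2],90),P.min(0),P.max(0))
E
```

```text
t: 1.15
tool_pos: [0.6055, -0.3134, 0.2307]
tool_rot: [-3.088, -0.575, -0.001]
contact_force: [-0.8, -1.3, -0.4]
opening: 0.0854
grip_force: 0.0
1.15 [ 0.6055 -0.3134  0.2307] [-3.0876 -0.5749 -0.0007]
[313.824  179.8981]
0.3184511300551832 [ 0.5847 -0.3475  0.1004] [ 0.6462 -0.2623  0.3249]
```

View pics/w2.png

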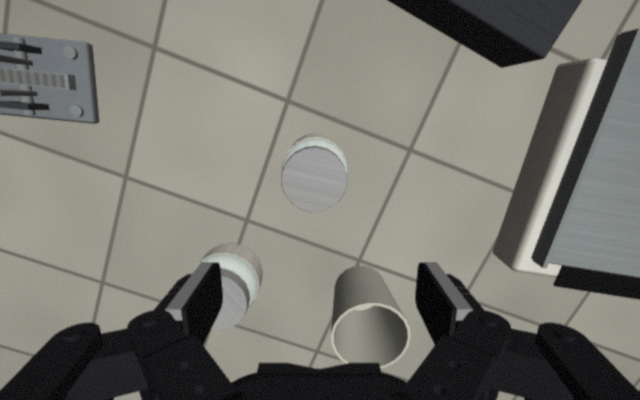

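The jar's lid is centred at (314,179), where the estimate projects to (313.8,179.9), so the jar position is confirmed. The squat jar is at lower left (230,290) and the cup at (365,320), both clear of the fingers. Next I'll roll so that the fingers close across the clamp, then cross-check with rays.

```bash
python3 -m handwheel '[{"tx":0,"ty":0,"tz":0,"roll":0.12},{"tx":0,"ty":0,"tz":0,"roll":0.12},{"tx":0,"ty":0,"tz":0,"roll":0.12},{"tx":0,"ty":0,"tz":0,"roll":0.12},{"tx":0,"ty":0,"tz":0,"roll":0.12},{"tx":0,"ty":0,"tz":0,"roll":0.12},{"tx":0,"ty":0,"tz":0,"roll":0.12},{"tx":0,"ty":0,"tz":0,"roll":0.12},{"tx":0,"ty":0,"tz":0,"roll":0.12},{"tx":0,"ty":0,"tz":0,"roll":0.12},{"tx":0,"ty":0,"tz":0,"roll":0.12},{"tx":0,"ty":0,"tz":0,"roll":0.12}]' >/dev/null; python3 -m handwheel '[{"tx":0,"ty":0,"tz":0,"roll":0.12},{"tx":0,"ty":0,"tz":0,"roll":0.107},{"tx":0,"ty":0,"tz":0,"roll":0}]'; python3 look.py w3; python3 - <<'E'
from h import *
np.set_printoptions(precision=4,suppress=True)
R_=[]
for n in("w2","w3"):
    z=np.load(f"pics/{n}.npz");K,E=z['K'],z['E']
    C=cloud(z['d'],K,E)
    m=((abs(C[...,2]-.115)<.006)&(np.hypot(C[...,0]-.62,C[...,1]+.303)<.04)).astype(np.uint8)
    c=max(cv2.findContours(m,0,1)[0],key=cv2.contourArea);e=cv2.fitEllipse(c);print(n,e,onz(K,E,*e[0],.115));R_.append(ray(K,E,*e[0]))
print(two(*R_))
o=ctrl.get_obs();T=T_tool(o);print(T[:3,:3].T@(np.array([.62,-.303,0])-o['tool_pos'])*1000, T[:3,0])
E
```

```text
t: 2.45
tool_pos: [0.6026, -0.3163, 0.2308]
tool_rot: [2.498, -1.905, -0.001]
contact_force: [-0.7, 0.2, -0.1]
opening: 0.0853
grip_force: 0.0
2.45 [ 0.6026 -0.3163  0.2308] [ 2.4979 -1.9051 -0.0014]
w2 ((313.6126708984375, 178.85572814941406), (64.1964111328125, 64.81620025634766), 98.27397918701172) [ 0.6207 -0.3025  0.115 ]
w3 ((294.630126953125, 207.39385986328125), (61.5286750793457, 63.26788330078125), 102.38088989257812) [ 0.6197 -0.3048  0.115 ]
(array([ 0.6196, -0.3029,  0.1092]), np.float64(0.00013873408931856692))
[ -7.9922 -20.4571 230.8088] [ 0.2683 -0.9633 -0.0006]
```

```bash
python3 -m handwheel '[{"tx":-4,"ty":-10.5,"tz":10,"roll":0},{"tx":-4,"ty":-10,"tz":25,"roll":0},{"tx":0,"ty":0,"tz":30,"roll":0},{"tx":0,"ty":0,"tz":30,"roll":0},{"tx":0,"ty":0,"tz":30,"roll":0},{"tx":0,"ty":0,"tz":25,"roll":0},{"tx":0,"ty":0,"tz":15,"roll":0},{"tx":0,"ty":0,"tz":13,"roll":0},{"tx":0,"ty":0,"tz":0,"roll":0}]'; python3 -m handwheel '[{"tx":0,"ty":0,"tz":0,"roll":0},{"tx":0,"ty":0,"tz":0,"roll":0},{"tx":0,"ty":0,"tz":0,"roll":0},{"tx":0,"ty":0,"tz":0,"roll":0},{"tx":0,"ty":0,"tz":0,"roll":0},{"tx":0,"ty":0,"tz":0,"roll":0},{"tx":0,"ty":0,"tz":0,"roll":0},{"tx":0,"ty":0,"tz":0,"roll":0}]' 52 35
```

```text
t: 3.25
tool_pos: [0.6191, -0.3017, 0.0496]
tool_rot: [2.5, -1.901, -0.008]
contact_force: [-1.1, 0.7, -0.6]
opening: 0.0852
grip_force: 0.0
t: 3.92
tool_pos: [0.6219, -0.304, 0.056]
tool_rot: [-2.5, 1.903, -0.006]
contact_force: [-2.9, -0.2, 7.0]
opening: 0.0585
grip_force: 38.3
```

Gripped at 58.5 mm. I'll lift it, and meanwhile work out the clamp's near-end corners from the w2 picture.

```bash
python3 -m handwheel '[{"tx":0,"ty":0,"tz":-5,"roll":0},{"tx":0,"ty":0,"tz":-15,"roll":0},{"tx":0,"ty":0,"tz":-30,"roll":0},{"tx":0,"ty":0,"tz":-35,"roll":0},{"tx":0,"ty":0,"tz":-35,"roll":0},{"tx":0,"ty":0,"tz":-35,"roll":0},{"tx":0,"ty":0,"tz":-20,"roll":0},{"tx":0,"ty":0,"tz":-5,"roll":0},{"tx":0,"ty":0,"tz":0,"roll":0}]'; python3 look.py w4; python3 - <<'E'
from h import *
np.set_printoptions(precision=4,suppress=True)
z=np.load("pics/w2.npz");K,E=z['K'],z['E']
for q in((94,40),(98,123)): print(onz(K,E,*q,.012))
C=cloud(z['d'],K,E); m=(abs(C[...,2]-.012)<.005)
print([C[r,c] for r,c in((60,85),(100,85),(80,105),(80,120))])
E
```

```text
t: 4.67
tool_pos: [0.6215, -0.3034, 0.2363]
tool_rot: [-2.499, 1.902, -0.007]
contact_force: [-0.8, 0.9, -2.3]
opening: 0.0586
grip_force: 38.3
4.6667 [ 0.6215 -0.3034  0.2363] [-2.4995  1.9022 -0.0072]
[ 0.6525 -0.0552  0.012 ]
[ 0.5736 -0.0734  0.012 ]
[array([ 0.6309, -0.0505,  0.0129]), array([ 0.5921, -0.0566,  0.0121]), array([ 0.6176, -0.0662,  0.0017]), array([ 0.6232, -0.0803,  0.0005])]
```

View pics/w4.png

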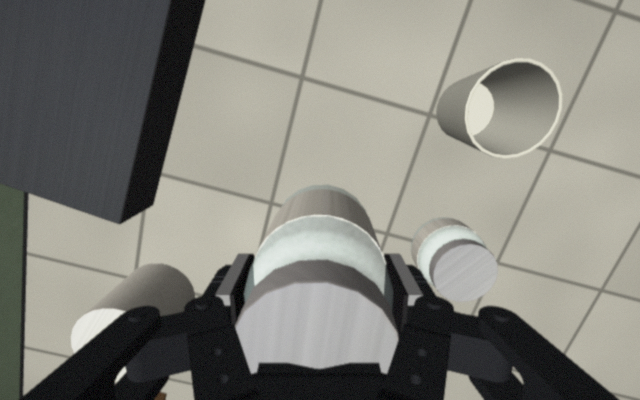

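The jar is held upright, and the squat jar and cup are undisturbed. The near end of the clamp centres at (0.613,-0.064). I'll carry the jar past the stop, high over the lever, so the camera sees the bed.

```bash
python3 -m handwheel '[{"tx":-20,"ty":-2,"tz":0,"roll":0},{"tx":-35,"ty":-4,"tz":0,"roll":0},{"tx":-40,"ty":-4,"tz":0,"roll":0},{"tx":-40,"ty":-4,"tz":0,"roll":0},{"tx":-40,"ty":-4,"tz":0,"roll":0},{"tx":-40,"ty":-4,"tz":0,"roll":0},{"tx":-40,"ty":-4,"tz":0,"roll":0},{"tx":-40,"ty":-4,"tz":0,"roll":0},{"tx":-40,"ty":-4,"tz":0,"roll":0},{"tx":-40,"ty":-4,"tz":0,"roll":0},{"tx":-40,"ty":-4,"tz":0,"roll":0},{"tx":-40,"ty":-4,"tz":0,"roll":0}]' >/dev/null;  python3 -m handwheel '[{"tx":-40,"ty":-4,"tz":0,"roll":0},{"tx":-40,"ty":-4,"tz":0,"roll":0},{"tx":-40,"ty":-2,"tz":0,"roll":0},{"tx":-20,"ty":0,"tz":0,"roll":0},{"tx":0,"ty":0,"tz":0,"roll":0},{"tx":0,"ty":0,"tz":0,"roll":0},{"tx":0,"ty":0,"tz":0,"roll":0}]'; python3 look.py w5
```

```text
t: 6.3
tool_pos: [0.5241, 0.2548, 0.232]
tool_rot: [-2.532, 1.835, 0.034]
contact_force: [0.4, -1.1, -1.8]
opening: 0.0587
grip_force: 38.3
6.3 [0.5241 0.2548 0.232 ] [-2.5324  1.8348  0.0338]
```

View pics/w5.png

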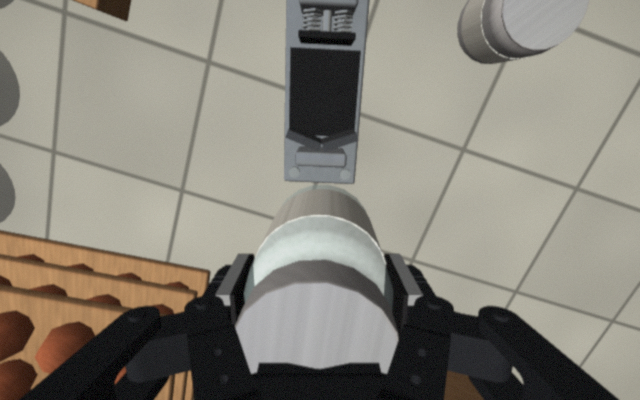

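The far end of the clamp has corners at (285,182) and (354,183), the V is near (322,147), the pad's black bar is at (327,38) with its springs above it, and the jar is held. The wrist had not settled, so I'll let it rest, retake the picture and measure the clamp.

```bash
python3 -m handwheel '[{"tx":0,"ty":0,"tz":0,"roll":0},{"tx":0,"ty":0,"tz":0,"roll":0},{"tx":0,"ty":0,"tz":0,"roll":0}]'|head -3; python3 look.py w6; python3 - <<'E'
from h import *
np.set_printoptions(precision=4,suppress=True)
z=np.load("pics/w6.npz");K,E=z['K'],z['E'];C=cloud(z['d'],K,E)
m=((abs(C[...,2]-.012)<.005)).astype(np.uint8);m[195:]=0;m[:,:270]=0;m[:,380:]=0
# mask of clamp (z>6mm)
k=((C[...,2]>.007)&(C[...,2]<.07)).astype(np.uint8);k[200:]=0;k[:,:250]=0;k[:,390:]=0
N,L,S,_=cv2.connectedComponentsWithStats(k);i=1+S[1:,4].argmax();k=(L==i)
B=k&(C[...,2]<.02)
P=C[B];print('bed z',np.median(P[:,2]),S[i])
Lp,Rp=[],[]
for v in range(60,175,3):
    u=np.where(k[v])[0]
    if len(u): Lp.append(onz(K,E,u.min()-.5,v,.012)[:2]);Rp.append(onz(K,E,u.max()+.5,v,.012)[:2])
for n,Q in(('L',Lp),('R',Rp)):
    f=cv2.fitLine(np.array(Q,np.float32),cv2.DIST_HUBER,0,.01,.01).ravel();f[:2]*=np.sign(f[1]);print(n,f,np.degrees(np.arctan2(f[1],f[0])))
v=[np.where(k[:,u])[0].max() for u in range(292,350,3)]
print('end',v,[onz(K,E,u,np.median(v)+.5,.012) for u in(285,320,354)])
S_=k&(C[...,2]>.05)&(C[...,1]>.15);P=C[S_];print('stop top',P.min(0),P.max(0),np.median(P[:,2]))
cv2.imwrite("pics/w6c.png",cv2.resize(z['p'][0:200,250:400,::-1],None,fx=3,fy=3,interpolation=2))
E
```

```text
t: 6.6
tool_pos: [0.5246, 0.2556, 0.2334]
tool_rot: [-2.531, 1.833, 0.033]
6.6 [0.5246 0.2556 0.2334] [-2.531   1.8327  0.0327]
bed z 0.013055549634771318 [  285     0    86   183 13890]
L [-0.2649  0.9643  0.5721  0.2271] 105.360664
R [-0.2671  0.9637  0.4995  0.1916] 105.49024
end [np.int64(179), np.int64(179), np.int64(180), np.int64(180), np.int64(180), np.int64(180), np.int64(180), np.int64(180), np.int64(180), np.int64(181), np.int64(181), np.int64(181), np.int64(181), np.int64(181), np.int64(181), np.int64(181), np.int64(182), np.int64(182), np.int64(182), np.int64(182)] [array([0.5564, 0.2809, 0.012 ]), array([0.5189, 0.2686, 0.012 ]), array([0.4825, 0.2566, 0.012 ])]
stop top [0.5013 0.2011 0.05  ] [0.5669 0.2488 0.0595] 0.05608034804858933
```

View pics/w6c.png

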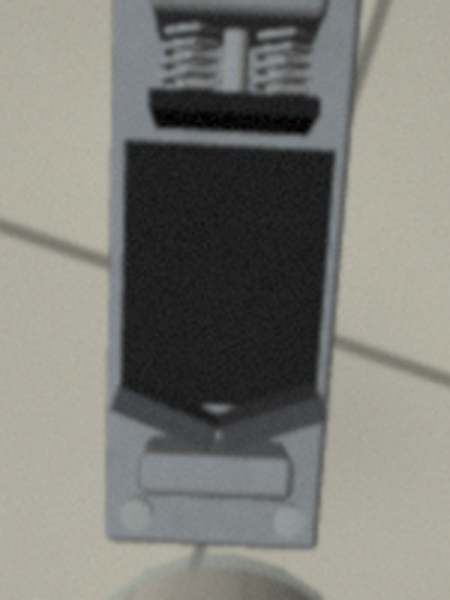

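```bash
cat >> h.py <<'E'
YAW=np.radians(105.42);e=np.array([np.cos(YAW),np.sin(YAW)]);n=np.array([-np.sin(YAW),np.cos(YAW)])
def loc(P): return np.array([P[:2]@e+.029,P[:2]@n+.5722])*1000
def wor(x,y=0): return e*(x/1000-.029)+n*(y/1000-.5722)
E
python3 - <<'E'
from h import *
np.set_printoptions(precision=4,suppress=True)
z=np.load("pics/w6.npz");K,E=z['K'],z['E']
print('origin',wor(0),'seat',wor(66),'cam',loc(E[:3,3]))
for x,h in((100,12),(100,58),(150,12),(-10,55),(40,12)): print(x,h,px(K,E,[*wor(x),h/1000]))
print('padtop front',loc(onz(K,E,250+235/3,118/3,.055)),'apex',loc(onz(K,E,321.7,137.3,.012)),loc(onz(K,E,322.3,146.7,.058)))
C=cloud(z['d'],K,E);W=C[...,:2].reshape(-1,2)
X=(W@e+.029)*1000;Y=(W@n+.5722)*1000;Z=C[...,2].ravel()*1000
s=(abs(Y)<5)&(X>-40)&(X<150)
for a in range(-40,150,5):
    q=s&(X>=a)&(X<a+5)
    if q.any(): print(a,np.round(np.percentile(Z[q],[10,90]),0),end='; ')
# jar held: axis
T=T_tool(ctrl.get_obs());o=ctrl.get_obs();print('\ntcp',loc(o['tool_pos']),o['tool_pos'],T[:3,:3])
E
```

```text
origin [0.5593 0.1242] seat [0.5418 0.1878] cam [59.7944 -5.1717]
100 12 [321.7608 136.5183]
100 58 [322.1749 142.0095]
150 12 [319.4777 181.4935]
-10 55 [328.8312  11.4208]
40 12 [324.7783  77.0747]
padtop front [11.4869  0.8163] apex [100.8344  -0.0228] [104.4098   0.3483]
-20 [39. 58.]; -15 [27. 52.]; -10 [38. 41.]; -5 [37. 41.]; 0 [39. 56.]; 5 [22. 56.]; 10 [12. 48.]; 15 [12. 14.]; 20 [13. 14.]; 25 [13. 14.]; 30 [12. 14.]; 35 [13. 15.]; 40 [12. 14.]; 45 [12. 15.]; 50 [12. 14.]; 55 [13. 14.]; 60 [12. 14.]; 65 [13. 15.]; 70 [13. 14.]; 75 [12. 14.]; 80 [12. 14.]; 85 [13. 15.]; 90 [13. 14.]; 95 [12. 56.]; 100 [56. 58.]; 105 [205. 289.]; 110 [268. 293.]; 115 [292. 294.]; 120 [293. 317.]; 125 [293. 294.]; 130 [292. 294.]; 135 [ 13. 294.]; 140 [12. 14.]; 145 [11. 13.]; 
tcp [136.0845  -1.4066] [0.5245 0.2557 0.2334] [[ 0.3123 -0.95   -0.0074]
 [-0.9496 -0.3124  0.0257]
 [-0.0267 -0.001  -0.9996]]
```

```bash
python3 - <<'E'
from h import *
np.set_printoptions(precision=3,suppress=True)
o=ctrl.get_obs();print(o['q'],o['dq'],o['effort'],o['contact_force'])
T=T_tool(o);t=np.array([*wor(65.5),.25]);print(T[:3,:3].T@(t-o['tool_pos'])*1000)
t=np.array([*wor(65.5),.10]);print(T[:3,:3].T@(t-o['tool_pos'])*1000)
E
```

```text
[ 0.313 -0.049  1.712  0.027  1.478  3.135] [ 0.007  0.001 -0.001  0.001  0.001 -0.001] [ -0.075 -36.297 -38.516   0.1    -0.001   0.   ] [-0.254 -0.717 -2.331]
[ 69.964   4.815 -18.505]
[ 73.968   4.969 131.442]
```

Joint 6 is at its limit here, which explains the small tilt. I'll move back over the seat, where there is room, and recheck.

```bash
python3 -m handwheel '[{"tx":20,"ty":1.5,"tz":-3,"roll":0},{"tx":25,"ty":1.5,"tz":0,"roll":0},{"tx":20,"ty":1,"tz":0,"roll":0},{"tx":5,"ty":1,"tz":0,"roll":0},{"tx":0,"ty":0,"tz":0,"roll":0},{"tx":0,"ty":0,"tz":0,"roll":0},{"tx":0,"ty":0,"tz":0,"roll":0},{"tx":0,"ty":0,"tz":0,"roll":0}]'; cat > to.py <<'E'
from h import *
import sys
np.set_printoptions(precision=3,suppress=True)
o=ctrl.get_obs();T=T_tool(o);x,y,z=map(float,sys.argv[1:4])
print('q',o['q'],'loc',loc(o['tool_pos']),'psi',np.degrees(np.arctan2(T[1,0],T[0,0])),'toolz',T[:3,2])
print('rows to go',T[:3,:3].T@(np.array([*wor(x,y),z/1000])-o['tool_pos'])*1000)
E
python3 to.py 65.5 0 80
```

```text
t: 7.32
tool_pos: [0.5412, 0.1891, 0.2344]
tool_rot: [-2.533, 1.83, 0.034]
contact_force: [-0.1, 0.3, -2.2]
opening: 0.0585
grip_force: 38.3
q [ 0.193 -0.072  1.732  0.027  1.484  3.012] loc [67.359  0.236] psi -71.67440202965827 toolz [-0.008  0.026 -1.   ]
rows to go [  6.048  -0.016 154.269]
```

```bash
python3 to.py 64.5 0 76 | tail -1; python3 -m handwheel '[{"tx":2,"ty":0,"tz":15,"roll":0},{"tx":2,"ty":0,"tz":25,"roll":0},{"tx":2,"ty":0,"tz":30,"roll":0},{"tx":1,"ty":0,"tz":30,"roll":0},{"tx":0,"ty":0,"tz":25,"roll":0},{"tx":0,"ty":0,"tz":20,"roll":0},{"tx":0,"ty":0,"tz":13,"roll":0},{"tx":0,"ty":0,"tz":0,"roll":0},{"tx":0,"ty":0,"tz":0,"roll":0},{"tx":0,"ty":0,"tz":0,"roll":0}]'; python3 to.py 64.5 0 70
```

```text
rows to go [  7.155   0.038 158.241]
t: 8.15
tool_pos: [0.5436, 0.1862, 0.078]
tool_rot: [-2.531, 1.829, 0.031]
contact_force: [-0.4, -0.9, -2.2]
opening: 0.0586
grip_force: 38.4
q [0.187 0.076 1.857 0.029 1.208 3.   ] loc [63.964 -1.313] psi -71.7135172857253 toolz [-0.005  0.026 -1.   ]
rows to go [-0.387  1.312  8.005]
```

```bash
python3 -m handwheel '[{"tx":-0.5,"ty":1,"tz":2,"roll":0},{"tx":0,"ty":0.5,"tz":2,"roll":0},{"tx":0,"ty":0,"tz":1.5,"roll":0},{"tx":0,"ty":0,"tz":0,"roll":0},{"tx":0,"ty":0,"tz":0,"roll":0}]'; python3 -m handwheel '[{"tx":0,"ty":0,"tz":1,"roll":0},{"tx":0,"ty":0,"tz":1,"roll":0},{"tx":0,"ty":0,"tz":0,"roll":0},{"tx":0,"ty":0,"tz":0,"roll":0}]'; python3 to.py 64.5 0 69
```

```text
t: 8.57
tool_pos: [0.5408, 0.1857, 0.0708]
tool_rot: [-2.532, 1.831, 0.033]
contact_force: [-0.2, -0.0, -3.1]
opening: 0.0585
grip_force: 38.4
t: 8.9
tool_pos: [0.5407, 0.1858, 0.0686]
tool_rot: [-2.533, 1.831, 0.033]
contact_force: [0.1, -0.3, -2.3]
opening: 0.0586
grip_force: 38.4
q [0.188 0.084 1.867 0.029 1.194 3.   ] loc [64.327  1.593] psi -71.73926239243306 toolz [-0.008  0.026 -1.   ]
rows to go [-0.105 -1.6   -0.445]
```

```bash
python3 -m handwheel '[{"tx":0,"ty":-1.2,"tz":1,"roll":0},{"tx":0,"ty":0,"tz":0,"roll":0},{"tx":0,"ty":0,"tz":0,"roll":0}]'|sed -n 2,4p; python3 -m handwheel '[{"tx":0,"ty":0,"tz":1,"roll":0},{"tx":0,"ty":0,"tz":0,"roll":0},{"tx":0,"ty":0,"tz":0,"roll":0}]'|sed -n 2,4p;
```

```text
tool_pos: [0.542, 0.1863, 0.0683]
tool_rot: [-2.533, 1.831, 0.033]
contact_force: [-2.9, 0.4, 3.1]
tool_pos: [0.542, 0.1865, 0.0682]
tool_rot: [-2.533, 1.831, 0.034]
contact_force: [-5.8, -0.5, 7.1]
```

```bash
python3 -m handwheel '[{"tx":0,"ty":0,"tz":1,"roll":0},{"tx":0,"ty":0,"tz":0,"roll":0},{"tx":0,"ty":0,"tz":0,"roll":0}]'|sed -n 2,4p; python3 to.py 64.5 0 69
```

```text
tool_pos: [0.542, 0.1866, 0.0681]
tool_rot: [-2.533, 1.831, 0.034]
contact_force: [-7.5, -0.7, 12.7]
q [0.188 0.088 1.863 0.029 1.194 3.   ] loc [64.762  0.072] psi -71.72995318972869 toolz [-0.008  0.026 -1.   ]
rows to go [ 0.242 -0.059 -0.867]
```

Contact is confirmed at the expected height (0.068). I'll ease the pressure off, open and retreat upwards.

```bash
python3 -m handwheel '[{"tx":0,"ty":0,"tz":-1.5,"roll":0},{"tx":0,"ty":0,"tz":-1,"roll":0},{"tx":0,"ty":0,"tz":0,"roll":0}]' | sed -n 4p;  python3 -m handwheel '[{"tx":0,"ty":0,"tz":0,"roll":0},{"tx":0,"ty":0,"tz":0,"roll":0},{"tx":0,"ty":0,"tz":0,"roll":0},{"tx":0,"ty":0,"tz":0,"roll":0},{"tx":0,"ty":0,"tz":0,"roll":0}]' 85; python3 -m handwheel '[{"tx":0,"ty":0,"tz":-8,"roll":0},{"tx":0,"ty":0,"tz":-15,"roll":0},{"tx":0,"ty":0,"tz":-25,"roll":0},{"tx":0,"ty":0,"tz":-30,"roll":0},{"tx":0,"ty":0,"tz":-35,"roll":0},{"tx":0,"ty":0,"tz":-25,"roll":0},{"tx":0,"ty":0,"tz":-10,"roll":0},{"tx":0,"ty":0,"tz":0,"roll":0},{"tx":0,"ty":0,"tz":0,"roll":0},{"tx":0,"ty":0,"tz":0,"roll":0}]' 85 | sed -n 1,4p; python3 look.py w7; python3 - <<'E'
from h import *
np.set_printoptions(precision=4,suppress=True)
z=np.load("pics/w7.npz");K,E=z['K'],z['E'];C=cloud(z['d'],K,E)
m=((abs(C[...,2]-.127)<.008)&(np.hypot(*(np.moveaxis(C[...,:2],-1,0)-wor(66)[:,None,None]))<.05)).astype(np.uint8)
c=max(cv2.findContours(m,0,1)[0],key=cv2.contourArea);l=cv2.fitEllipse(c);print(l,'z',np.median(C[m>0][:,2]),loc(onz(K,E,*l[0],.127)))
print(px(K,E,[*wor(66),.127]))
E
python3 to.py -158.7 0 180
```

```text
contact_force: [-0.2, 0.3, 0.8]
t: 10.32
tool_pos: [0.542, 0.1862, 0.0682]
tool_rot: [-2.532, 1.831, 0.033]
contact_force: [-0.6, 0.1, -0.2]
opening: 0.0845
grip_force: 0.0
t: 11.15
tool_pos: [0.5418, 0.1822, 0.2136]
tool_rot: [-2.535, 1.833, 0.038]
contact_force: [-0.8, -0.6, -1.2]
11.15 [0.5418 0.1822 0.2136] [-2.5347  1.8329  0.0375]
((318.8528137207031, 212.906494140625), (69.05089569091797, 70.63677978515625), 88.48533630371094) z 0.12741072801196313 [64.7824  2.0315]
[315.9963 214.3469]
q [ 0.181 -0.06   1.756  0.027  1.453  3.001] loc [60.592  1.597] psi -71.74341117602403 toolz [-0.012  0.025 -1.   ]
rows to go [219.93    9.152  27.225]
```

View pics/w7.png

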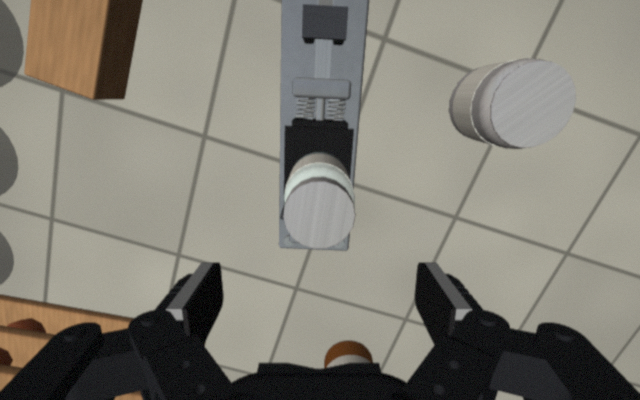

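The jar stands upright on the bed, lid at (319,213), at local (65,2) and z 0.127. The pad is at (322,125) with its springs behind it, and the bystanders are untouched. Now I'll go to the lever and roll back about 87°.

```bash
python3 -m handwheel '[{"tx":20,"ty":1,"tz":0,"roll":0},{"tx":35,"ty":2,"tz":0,"roll":0},{"tx":40,"ty":2,"tz":0,"roll":0},{"tx":40,"ty":2,"tz":0,"roll":0},{"tx":40,"ty":2,"tz":0,"roll":0},{"tx":30,"ty":0,"tz":0,"roll":0},{"tx":15,"ty":0,"tz":0,"roll":0},{"tx":0,"ty":0,"tz":0,"roll":-0.11},{"tx":0,"ty":0,"tz":0,"roll":-0.12},{"tx":0,"ty":0,"tz":0,"roll":-0.12},{"tx":0,"ty":0,"tz":0,"roll":-0.12},{"tx":0,"ty":0,"tz":0,"roll":-0.12}]'|sed -n 1,4p; python3 -m handwheel '[{"tx":0,"ty":0,"tz":0,"roll":-0.12},{"tx":0,"ty":0,"tz":0,"roll":-0.12},{"tx":0,"ty":0,"tz":0,"roll":-0.12},{"tx":0,"ty":0,"tz":0,"roll":-0.12},{"tx":0,"ty":0,"tz":0,"roll":-0.12},{"tx":0,"ty":0,"tz":0,"roll":-0.12},{"tx":0,"ty":0,"tz":0,"roll":-0.12},{"tx":0,"ty":0,"tz":0,"roll":-0.091},{"tx":0,"ty":0,"tz":0,"roll":0},{"tx":0,"ty":0,"tz":0,"roll":0}]'|sed -n 1,4p; python3 look.py w8;  python3 to.py -158.7 0 114; python3 - <<'E'
from h import *
np.set_printoptions(precision=4,suppress=True)
z=np.load("pics/w8.npz");K,E=z['K'],z['E'];C=cloud(z['d'],K,E)
W=C[...,:2];X=(W@e+.029)*1000;Y=(W@n+.5722)*1000
print(px(K,E,[*wor(-158.7),.132]))
m=((C[...,2]>.122)&(C[...,2]<.16)&(abs(X+150)<50)&(abs(Y)<40)).astype(np.uint8);m[260:]=0
P=m>0
print(P.sum(),'z',np.percentile(C[P][:,2],[5,50,98]),'x',np.percentile(X[P],[2,50,98]),'y',np.percentile(Y[P],[2,50,98]))
E
```

```text
t: 12.2
tool_pos: [0.6025, -0.0285, 0.2082]
tool_rot: [-2.954, 1.005, 0.03]
contact_force: [-0.3, -0.7, -0.4]
t: 13.03
tool_pos: [0.6027, -0.0286, 0.2088]
tool_rot: [-3.086, -0.415, 0.01]
contact_force: [-0.8, -0.1, 0.6]
13.0333 [ 0.6027 -0.0286  0.2088] [-3.0864 -0.4147  0.0102]
q [-0.182  0.024  1.68   0.024  1.452  1.119] loc [-158.97    -1.348] psi 15.311434822057725 toolz [-0.01   0.026 -1.   ]
rows to go [-1.122  2.377 95.022]
[322.3679 217.0989]
2218 z [0.1339 0.1436 0.1465] x [-170.6762 -158.6744 -146.3871] y [-20.4676  -3.7205  17.6836]
```

View pics/w8.png

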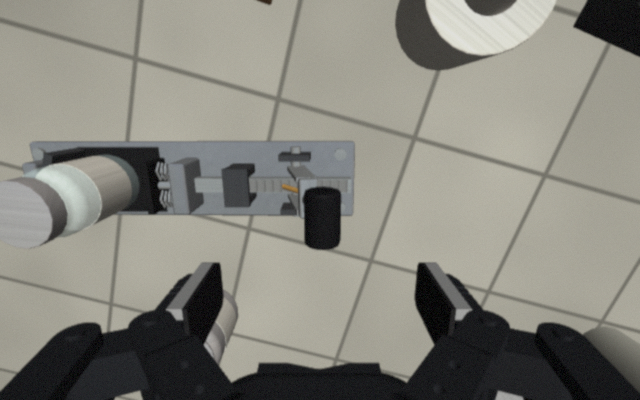

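The grip's black bar is at (322,218), as predicted (322,217), with its top at z 0.146. The whole jaw and the jar on the left are visible, which will be useful while pumping. I'll descend and pinch.

```bash
python3 -m handwheel '[{"tx":-1,"ty":1,"tz":15,"roll":0},{"tx":0,"ty":1,"tz":25,"roll":0},{"tx":0,"ty":0.4,"tz":25,"roll":0},{"tx":0,"ty":0,"tz":20,"roll":0},{"tx":0,"ty":0,"tz":10,"roll":0},{"tx":0,"ty":0,"tz":0,"roll":0},{"tx":0,"ty":0,"tz":0,"roll":0}]'|sed -n 1,4p; python3 -m handwheel '[{"tx":0,"ty":0,"tz":0,"roll":0},{"tx":0,"ty":0,"tz":0,"roll":0},{"tx":0,"ty":0,"tz":0,"roll":0},{"tx":0,"ty":0,"tz":0,"roll":0},{"tx":0,"ty":0,"tz":0,"roll":0},{"tx":0,"ty":0,"tz":0,"roll":0},{"tx":0,"ty":0,"tz":0,"roll":0},{"tx":0,"ty":0,"tz":0,"roll":0},{"tx":0,"ty":0,"tz":0,"roll":0}]' 15 50; python3 to.py -158.7 0 114
```

```text
t: 13.67
tool_pos: [0.6022, -0.0292, 0.1151]
tool_rot: [-3.087, -0.417, 0.008]
contact_force: [1.5, 0.4, 0.5]
t: 14.42
tool_pos: [0.6026, -0.0287, 0.1165]
tool_rot: [-3.086, -0.418, 0.005]
contact_force: [-3.6, 3.5, 5.5]
opening: 0.0245
grip_force: 49.2
q [-0.183  0.104  1.757  0.026  1.292  1.112] loc [-158.913   -1.118] psi 15.422000251068555 toolz [-0.007  0.027 -1.   ]
rows to go [-1.119 -0.145  2.465]
```

```bash
cat > pad.py <<'E'
from h import *
import sys
np.set_printoptions(precision=1,suppress=True)
o=ctrl.get_obs();print('t %.2f'%o['t'],'grip loc',loc(o['tool_pos']),'z %.4f'%o['tool_pos'][2],'Fe %.1f'%(o['contact_force'][:2]@e),'Fz %.1f'%o['contact_force'][2],'grip %.0f'%o['grip_force'])
p,d,K,E=grab("wrist",f"pics/{sys.argv[1]}.png");np.savez(f"pics/{sys.argv[1]}.npz",p=p,d=d,K=K,E=E)
C=cloud(d,K,E);W=C[...,:2];X=(W@e+.029)*1000;Y=(W@n+.5722)*1000;Z=C[...,2]*1000
g=p.mean(-1)
s=(abs(Y)<24)&(Z>46)&(Z<64)&(X>-90)&(X<80)
h=np.arange(-90,80,1.)
N=[(s&(X>=a)&(X<a+1)).sum() for a in h]
G=[g[s&(X>=a)&(X<a+1)].mean() if k>8 else 0 for a,k in zip(h,N)]
run=None
for a,k,b in list(zip(h,N,G))+[(80,0,0)]:
    c='' if k<=8 else('dark' if b<55 else 'grey')
    if run and c!=run[0]: 
        if run[0]: print(run[0],run[1],a,end='; ')
        run=None
    if run is None: run=(c,a)
print()
E
python3 pad.py w9; python3 - <<'E'
import cv2
a=cv2.imread('pics/w9.png');cv2.imwrite('pics/w9c.png',cv2.resize(a[0:280,0:400],None,fx=2,fy=2))
E
```

```text
t 14.42 grip loc [-158.9   -1.1] z 0.1165 Fe 4.4 Fz 5.5 grip 49
dark -87.0 -86.0; grey -86.0 -62.0; grey -32.0 -15.0; dark 3.0 11.0; grey 35.0 52.0;
```

View pics/w9c.png

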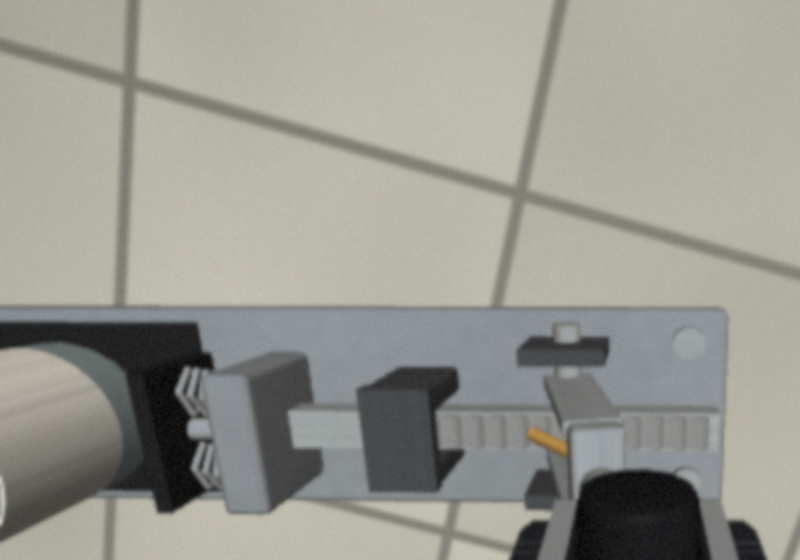

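The picture shows the springs at crop (195,430), jaw block (255,430), fixed guide (410,430) and grip at lower right, and the depth profile separates them cleanly. The jaw front is at -15, the pad front at 11 (pad free, 26 ahead of the jaw) and the jar front at 35. First full stroke.

```bash
python3 -m handwheel '[{"tx":0,"ty":-4,"tz":-0.5,"roll":0},{"tx":0,"ty":-8,"tz":-1,"roll":0},{"tx":0,"ty":-8,"tz":-0.8,"roll":0},{"tx":0,"ty":-8,"tz":-0.5,"roll":0},{"tx":0,"ty":-8,"tz":0.5,"roll":0},{"tx":0,"ty":-8,"tz":1.3,"roll":0},{"tx":0,"ty":-8,"tz":1.6,"roll":0},{"tx":0,"ty":-3,"tz":1,"roll":0},{"tx":0,"ty":0,"tz":0,"roll":0},{"tx":0,"ty":0,"tz":0,"roll":0}]'|sed -n 4,6p; python3 pad.py s1
```

```text
contact_force: [-2.7, -10.9, 10.1]
opening: 0.0243
grip_force: 54.1
t 15.30 grip loc [-109.    -1.7] z 0.1186 Fe -9.8 Fz 10.1 grip 54
grey -87.0 -62.0; grey -15.0 1.0; dark 19.0 26.0; grey 26.0 27.0; grey 35.0 52.0;
```

Stroke 1 carried the jaw 16 mm, bringing the pad front to about 26.5. I'll return and make the second stroke.

```bash
python3 -m handwheel '[{"tx":0,"ty":5,"tz":-1,"roll":0},{"tx":0,"ty":8,"tz":-1.6,"roll":0},{"tx":0,"ty":8,"tz":-1.3,"roll":0},{"tx":0,"ty":8,"tz":-0.5,"roll":0},{"tx":0,"ty":8,"tz":0.5,"roll":0},{"tx":0,"ty":8,"tz":0.8,"roll":0},{"tx":0,"ty":8,"tz":1,"roll":0},{"tx":0,"ty":3,"tz":0.5,"roll":0},{"tx":0,"ty":0,"tz":0,"roll":0},{"tx":0,"ty":0,"tz":0,"roll":0}]'|sed -n 4,6p; python3 pad.py s2
```

```text
contact_force: [-3.6, 6.4, 12.1]
opening: 0.0241
grip_force: 53.4
t 16.18 grip loc [-158.9   -1.7] z 0.1175 Fe 7.1 Fz 12.1 grip 53
dark -87.0 -86.0; grey -86.0 -62.0; grey -16.0 1.0; dark 19.0 26.0; grey 26.0 27.0; grey 35.0 52.0;
```

```bash
python3 -m handwheel '[{"tx":0,"ty":-4,"tz":-2,"roll":0},{"tx":0,"ty":-8,"tz":-2,"roll":0},{"tx":0,"ty":-8,"tz":-1,"roll":0},{"tx":0,"ty":-8,"tz":-0.5,"roll":0},{"tx":0,"ty":-8,"tz":0.5,"roll":0},{"tx":0,"ty":-8,"tz":1.3,"roll":0},{"tx":0,"ty":-3,"tz":0.5,"roll":0},{"tx":0,"ty":0,"tz":0,"roll":0},{"tx":0,"ty":0,"tz":0,"roll":0}]'|sed -n 4p; python3 pad.py s3; python3 -m handwheel '[{"tx":0,"ty":-4,"tz":0.6,"roll":0},{"tx":0,"ty":-4,"tz":1,"roll":0},{"tx":0,"ty":-2,"tz":0.5,"roll":0},{"tx":0,"ty":0,"tz":0,"roll":0},{"tx":0,"ty":0,"tz":0,"roll":0}]'|sed -n 4p; python3 pad.py s4
```

```text
contact_force: [-1.0, -9.2, 11.3]
t 16.98 grip loc [-117.7   -1.7] z 0.1229 Fe -8.6 Fz 11.3 grip 52
grey -87.0 -62.0; grey -4.0 13.0; dark 30.0 36.0; grey 36.0 52.0; 
contact_force: [-1.8, -10.4, 12.8]
t 17.45 grip loc [-108.7   -2. ] z 0.1217 Fe -9.6 Fz 12.8 grip 52
grey -87.0 -62.0; grey 0.0 17.0; dark 31.0 36.0; grey 36.0 53.0;
```

The pad has met the jar (jar front at 36, springs squeezed about 6 mm). I'll return and make a third stroke for the rest, lowering the fingers slightly.

```bash
python3 -m handwheel '[{"tx":0,"ty":4,"tz":0,"roll":0},{"tx":0,"ty":8,"tz":-0.5,"roll":0},{"tx":0,"ty":8,"tz":-0.5,"roll":0},{"tx":0,"ty":8,"tz":0,"roll":0},{"tx":0,"ty":8,"tz":0.5,"roll":0},{"tx":0,"ty":8,"tz":1.5,"roll":0},{"tx":0,"ty":8,"tz":1.5,"roll":0},{"tx":0,"ty":5,"tz":1,"roll":0},{"tx":0,"ty":0,"tz":0,"roll":0},{"tx":0,"ty":0,"tz":0,"roll":0}]'|sed -n 4p; python3 pad.py s5;  python3 -m handwheel '[{"tx":0,"ty":-4,"tz":-0.5,"roll":0},{"tx":0,"ty":-7,"tz":-1,"roll":0},{"tx":0,"ty":-7,"tz":-0.7,"roll":0},{"tx":0,"ty":-7,"tz":-0.5,"roll":0},{"tx":0,"ty":-4,"tz":0,"roll":0},{"tx":0,"ty":0,"tz":0,"roll":0},{"tx":0,"ty":0,"tz":0,"roll":0}]'|sed -n 4p; python3 pad.py s6
```

```text
contact_force: [-2.4, 6.7, 10.6]
t 18.33 grip loc [-159.    -1.9] z 0.1149 Fe 7.0 Fz 10.6 grip 59
dark -87.0 -86.0; grey -86.0 -62.0; grey -2.0 15.0; dark 30.0 36.0; grey 36.0 51.0; grey 52.0 53.0; 
contact_force: [-1.1, -12.2, 12.3]
t 18.97 grip loc [-136.9   -2. ] z 0.1203 Fe -11.4 Fz 12.3 grip 57
grey -87.0 -62.0; grey -2.0 15.0; dark 30.0 36.0; grey 36.0 53.0;
```

```bash
cat > jaw.py <<'E'
from h import *
import sys
for nme in sys.argv[1:]:
    z=np.load(f"pics/{nme}.npz");C=cloud(z['d'],z['K'],z['E']);W=C[...,:2];X=(W@e+.029)*1000;Y=(W@n+.5722)*1000;Z=C[...,2]*1000
    g=z['p'].mean(-1)
    f=lambda lo,hi,q:np.mean([lo,hi]) if 0 else None
    top=(abs(Y)<22)&(Z>54)&(Z<62)&(g>55)
    j=top&(X>-40)&(X<29);gd=(abs(Y)<22)&(Z>50)&(Z<64)&(X<-50)&(X>-100)
    d=(abs(Y)<22)&(Z>50)&(Z<58)&(g<55)&(X>-5)&(X<45)
    print(nme,'jaw mean %.2f p1/p99 %s'%(X[j].mean(),np.percentile(X[j],[3,97]).round(2)),'guide %.2f'%X[gd].mean(),'pad top %s'%np.percentile(X[d],[3,50,97]).round(2),d.sum())
E
python3 -m handwheel '[{"tx":0,"ty":-4,"tz":0,"roll":0},{"tx":0,"ty":-4,"tz":0.3,"roll":0},{"tx":0,"ty":-4,"tz":0.5,"roll":0},{"tx":0,"ty":0,"tz":0,"roll":0},{"tx":0,"ty":0,"tz":0,"roll":0}]'|sed -n 4p; python3 pad.py s7; python3 jaw.py w9 s1 s2 s3 s4 s5 s6 s7
```

```text
contact_force: [-3.1, -11.6, 14.8]
t 19.43 grip loc [-125.2   -2.3] z 0.1208 Fe -10.4 Fz 14.8 grip 56
grey -87.0 -62.0; grey 0.0 17.0; dark 30.0 36.0; grey 36.0 53.0; 
w9 jaw mean -23.93 p1/p99 [-30.81 -15.95] guide -74.13 pad top [3.63 5.17 9.47] 860
s1 jaw mean -6.77 p1/p99 [-14.32   0.8 ] guide -74.79 pad top [20.02 21.43 25.36] 769
s2 jaw mean -7.25 p1/p99 [-14.6    0.88] guide -75.16 pad top [19.74 21.22 25.42] 854
s3 jaw mean 3.55 p1/p99 [-3.13 11.5 ] guide -74.16 pad top [30.34 31.87 35.8 ] 760
s4 jaw mean 7.48 p1/p99 [ 0.9  15.41] guide -74.79 pad top [31.31 32.67 36.74] 754
s5 jaw mean 5.39 p1/p99 [-0.97 13.48] guide -74.32 pad top [30.94 32.46 36.73] 896
s6 jaw mean 5.94 p1/p99 [-0.58 13.89] guide -74.52 pad top [31.01 32.54 36.59] 823
s7 jaw mean 7.58 p1/p99 [ 1.08 15.45] guide -74.30 pad top [31.19 32.64 36.65] 804
```

Springs are squeezed about 4.2 mm now, taking the pad-to-jaw distance as 34.4 free and 30.1 now. About 6 mm more of jaw means about 13 mm of grip.

```bash
python3 -m handwheel '[{"tx":0,"ty":-3,"tz":0.3,"roll":0},{"tx":0,"ty":-4,"tz":0.5,"roll":0},{"tx":0,"ty":-3,"tz":0.6,"roll":0},{"tx":0,"ty":0,"tz":0,"roll":0},{"tx":0,"ty":0,"tz":0,"roll":0},{"tx":0,"ty":0,"tz":0,"roll":0}]'|sed -n 4p; python3 pad.py s8; python3 jaw.py s8
```

```text
contact_force: [-1.9, -11.4, 13.0]
t 19.98 grip loc [-115.    -2.7] z 0.1193 Fe -10.5 Fz 13.0 grip 57
grey -87.0 -62.0; grey 4.0 21.0; dark 30.0 37.0; grey 37.0 53.0; 
s8 jaw mean 11.53 p1/p99 [ 4.94 19.36] guide -75.02 pad top [31.26 32.8  36.76] 785
```

```bash
python3 -m handwheel '[{"tx":0,"ty":-2.5,"tz":0.3,"roll":0},{"tx":0,"ty":-2.5,"tz":0.4,"roll":0},{"tx":0,"ty":0,"tz":0,"roll":0},{"tx":0,"ty":0,"tz":0,"roll":0},{"tx":0,"ty":0,"tz":0,"roll":0},{"tx":0,"ty":0,"tz":0,"roll":0},{"tx":0,"ty":0,"tz":0,"roll":0},{"tx":0,"ty":0,"tz":0,"roll":0}]'|sed -n 4p; python3 pad.py s9; python3 pad.py s10|head -1; python3 jaw.py s9 s10;python3 - <<'E'
import cv2
a=cv2.imread('pics/s10.png');cv2.imwrite('pics/s10c.png',cv2.resize(a[0:280,0:400],None,fx=2,fy=2))
E
```

```text
contact_force: [-0.1, -14.0, 13.9]
t 20.70 grip loc [-111.2   -2.9] z 0.1191 Fe -13.5 Fz 13.9 grip 57
grey -87.0 -62.0; grey 5.0 22.0; dark 31.0 37.0; grey 37.0 53.0; 
t 20.75 grip loc [-111.1   -2.9] z 0.1191 Fe -14.4 Fz 13.7 grip 57
s9 jaw mean 13.27 p1/p99 [ 6.69 21.07] guide -74.06 pad top [31.34 32.79 36.94] 777
s10 jaw mean 13.31 p1/p99 [ 6.69 21.28] guide -74.83 pad top [31.39 32.74 36.87] 790
```

View pics/s10c.png

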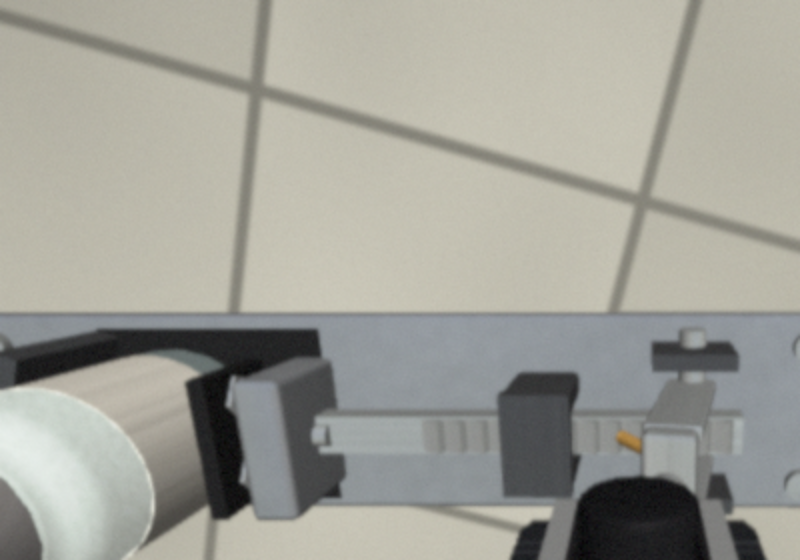

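The pad presses flat on the upright jar at crop (210,440), with the spring gap clearly shortened but still open. The squeeze measures about 9.5 mm and holds steady, so I'm handing in.

```bash
python3 -c "from station import ctrl;print(ctrl.finish_job())"
```

```text
the job is handed in; nothing more can be done
None
```

The jar stands upright against the V stop, gripped by the pad with its springs squeezed about 9.5 of 20 mm after three lever strokes. The arm is still holding the lever's grip, and the job was handed in at about 21 s; no verdict was returned.

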